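# Sweep clamp washers through the tray gate into the slot

## Robot

A 7-joint arm with a two-finger parallel gripper is mounted at the origin on the work surface. World frame = base frame: x ahead of the robot, y to its left, z up, the work surface at z = 0. Lengths are in m, angles in rad, forces in N, time in s.
With the tool pointing down it reaches from about 0.4 to 0.85 m from the base axis. Payload 4.4 kg.
Tool frame: the origin (TCP) lies midway between the tips of the shut fingers; the grasp point (between the pads) lies 19 mm behind it; y points along the fingers, x is the direction in which the jaws open and shut, and the axes are right-handed (so a half turn about y gives the same grasp; the last joint's range is limited). The gripper opens to 94 mm and grips with 3 to 60 N. Pads are 16 mm wide; open, the fingers measure 119 mm over their backs; the gripper's body (75 mm by 177 mm) begins 78 mm behind the grasp point.
Start: joints at [-1.362, 0.628, 0.038, 1.517, -0.027, 0.996, -0.02], TCP at [0.176, 0.626, 0.205] pointing down, gripper open.
Joint ranges: [-3.06, 3.06], [-0.37, 2.12], [-1.25, 1.32], [0.18, 2.47], [-1.1, 4.24], [0.23, 1.98], [-2.94, 2.94]. Speed limits (rad/s): [2.57, 2.57, 3.14, 3.14, 3.14, 3.14, 3.14].

## Interface

Orientations are given as [roll, pitch, yaw] about the fixed x, y, z axes, in that order (R = Rz(yaw) Ry(pitch) Rx(roll)).
In Python, from workcell import arm, imaging gives the robot as it stands. The module is installed in compiled form; this text tells all that it offers.
- The arm moves only by the tool send_rows, never from a script. Its argument "rows" is a list of rows, each a list of 5 numbers: the opening in per cent of the stroke, from 0 (shut) to 100 (fully open), then the shift along the tool's x, y, z in mm, then the turn about the tool's y in degrees. A call has 1 to 8 rows; each row is the pose to reach, as a shift and turn from the pose commanded when the call began, along the tool's axes at that moment; what a row does not reach only later rows make up. A row lasts 1/10 s, in which the tool goes at most 50 mm and 8.59 degrees, less where a joint would pass 70% of its speed; a pose out of reach is approached as far as the arm can. A call with a gripper value outside its range is refused whole. The fingers move at their own pace and stop on an object; "newtons" is the grip in N (left out, the last holds). Time passes only in rows, so rows that repeat a pose let the fingers close. It gives the time, the measured TCP pose, the force and the opening at its end, in the units of the state.
- arm.read_state(): the state, without advancing time (a new reading comes with each control period).
- imaging.capture(name): name is "scene" or "top" or "wrist"; returns the picture (480x640x3 uint8, red, green, blue); there is no depth.
- imaging.camera_params(name): a dict with "K" (3x3 intrinsics, pixels), "dist" ([k1, k2, p1, p2, k3] as OpenCV has them; the pictures are not rectified), "world_to_cam" (4x4, takes a point from world to camera coordinates). Camera axes: x right, y down, z forward; pixel columns grow to the right and rows downward; lengths in m; the calibration is good to about 2 mm. A picture is of the moment at which its call begins: read the wrist's pose just before it. camera_params takes no time and is no camera call; for the wrist camera it gives the pose at the moment of the call.
- arm.finish_job(): hands the job in, once; it reports no verdict.
The state is a dict: "clock": time; "q": joint angles; "qvel": joint speeds; "joint_efforts": joint torques, N m; "tool_pos": TCP position; "tcp_rot": TCP orientation; "force": force on the tool from outside, world axes, zero at the start; "ft_torque": the same for the moment, N m; "finger_gap": opening from 0.0 (shut) to 1.0 (fully open).
Only numpy, scipy, OpenCV 4.12 (cv2) and the standard library are available. Lean on these libraries where they do the work, as an engineer would, in place of code of your own. Each camera call takes 0.05 s, during which the arm holds its last target.

## Task

Clear the brass washers off the luthier's sorting tray: with the fingertips, push them along the tray one at a time through the gate between the two dowels, so that all three drop into the slot behind it. Only push them, do not pick any of them up, and leave the spool clamp, the jar and the little plane beside the tray undisturbed.

Things in the scene. Friction and masses are not known exactly. Their poses are not given: they have to be found in the camera images.
- tray: Wooden sorting tray fixed to the bench, 246 (x) by 246 mm (y). Origin on the bench under the pan's centre, z up. The pan, dark green and flat, lies 80 mm above the origin and is free inside from x = -85 to +80, y = -115 to +115 mm. A pale fence 16 mm high runs along its back (-x) and sides; on the +x side stands a wall 22 mm high, 10 mm thick, with the gate in it.
- gate (a point): Middle of the gate, level with the pan's surface (tray x +85, y 0, z +80 mm); axes as the tray's, +x leads through it. The gate is a 38 mm opening in the wall between two round upright dowels 12 mm thick, 30 mm high, centred 25 mm either side in y. The pan ends in an edge at this x: a washer tips into the slot once its centre is a few mm beyond.
- slot (a point): Centre of the slot's floor (tray x +115, y 0, z +6 mm). The slot is an open-topped pit right behind the gate, 60 mm (tray x) by 90 mm (tray y), its floor 74 mm below the pan; its far wall rises 6 mm above the pan's level.
- washer_a_center (a point): One of three identical brass washers, a flat disc 28 mm across and 10 mm thick with a dark centre, about 45 g, lying flat and loose on the tray's pan at the start. The point is its centre, half-way up its thickness.
- washer_b_center (a point): One of three identical brass washers, a flat disc 28 mm across and 10 mm thick with a dark centre, about 45 g, lying flat and loose on the tray's pan at the start. The point is its centre, half-way up its thickness.
- washer_c_center (a point): One of three identical brass washers, a flat disc 28 mm across and 10 mm thick with a dark centre, about 45 g, lying flat and loose on the tray's pan at the start. The point is its centre, half-way up its thickness.
- spool_clamp: Loose bystander beside the tray on its +y side: violin maker's spool clamp standing upright, two wooden discs 36 mm across on a steel rod with a brass wing nut, 90 mm tall. Origin at the centre of its underside.
- jar: Loose bystander beside the tray on its -y side: closed amber jar with black cap, 52 mm across, 75 mm tall. Origin at the centre of its underside.
- plane: Loose bystander beside the tray on its -y side: small hand plane, steel sole 75 x 28 mm, with wooden body, about 45 mm tall. Origin at the centre of its underside.

How it is judged:
By the outcome, as a careful person would: the job done as asked, in the order asked, and still so for the second after the job is handed in, with the robot touching nothing.
It also fails if it takes over 64 s, if anything falls off the work surface, if the arm or the gripper's body presses on something with over 40 N, if the wrist force passes 120 N, or if a joint passes its speed limit or range.

## Working session

There is one attempt and no reset: what is moved stays moved. The work goes in short steps, Python scripts to look and compute and a tool call to move; the robot and the scene stay as the last step left them, time stands still between calls to the robot, and variables do not carry over. Pictures are saved under pics/ and viewed, and the job is handed in when it is done.

Besides the shell and the picture viewer there is one more tool, called by a JSON object that holds its "api" and its "payload", one argument or row to a line. send_rows: Moves the arm, as the interface text tells. Its arguments: {"type":"object","properties":{"rows":{"type":"array"},"newtons":{"type":"number"}},"required":["rows"]}

```bash
mkdir -p pics
python3 - <<'E'
from workcell import arm, imaging
import cv2
s=arm.read_state()
for k in s: print(k,s[k])
for n in ["scene","top","wrist"]:
    im=imaging.capture(n); cv2.imwrite(f"pics/{n}0.png",im[:,:,::-1])
    print(n,imaging.camera_params(n))
E
```

```text
clock 0.0
q [-1.36180331  0.62933865  0.0384408   1.51831958 -0.02697028  0.9962723
 -0.02000818]
qvel [-0.00156887  0.00069143 -0.00091373 -0.00040346  0.00020869 -0.00022508
 -0.0015362 ]
joint_efforts [ 2.68773365e-04 -5.49732649e+01  1.14338033e+00 -1.86623794e+01
 -5.22696145e-02  2.35969451e-02  1.53334395e-04]
tool_pos [0.17618325 0.62500716 0.20457443]
tcp_rot [-1.57084304  0.00181931  1.29601329]
force [ 0.13527938 -0.13444908  0.96330765]
ft_torque [ 0.02450842  0.02486669 -0.00807042]
finger_gap 0.9987614677258875
scene {'K': array([[543.19983467,   0.        , 310.46908142],
       [  0.        , 543.19983467, 239.45034339],
       [  0.        ,   0.        ,   1.        ]]), 'dist': array([-0.03066539,  0.        ,  0.        ,  0.        ,  0.        ]), 'world_to_cam': array([[ 6.58528317e-01,  7.52555678e-01, -6.38226201e-04,
        -3.98836081e-01],
       [ 6.33080852e-01, -5.54439285e-01, -5.40190442e-01,
        -2.87448569e-01],
       [-4.06877242e-01,  3.55326654e-01, -8.41542559e-01,
         1.09482470e+00],
       [ 0.00000000e+00,  0.00000000e+00,  0.0000
[... 357 characters left out ...]
58],
       [-0.98560337,  0.01110153, -0.16870908,  0.57837441],
       [ 0.16879428,  0.00723962, -0.98562472,  0.74938204],
       [ 0.        ,  0.        ,  0.        ,  1.        ]])}
wrist {'K': array([[404.83796538,   0.        , 324.85950214],
       [  0.        , 404.83796538, 243.20049236],
       [  0.        ,   0.        ,   1.        ]]), 'dist': array([-0.00630069,  0.        ,  0.        ,  0.        ,  0.        ]), 'world_to_cam': array([[ 0.27085894,  0.96261816, -0.00130746, -0.64897851],
       [ 0.92716831, -0.26051846,  0.2692379 , -0.02813767],
       [ 0.25883267, -0.07413773, -0.96307281,  0.3921489 ],
       [ 0.        ,  0.        ,  0.        ,  1.        ]])}
```

View pics/top0.png

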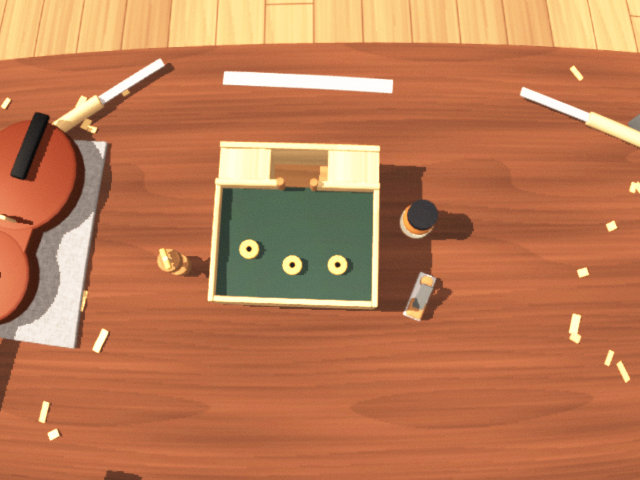

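View pics/scene0.png

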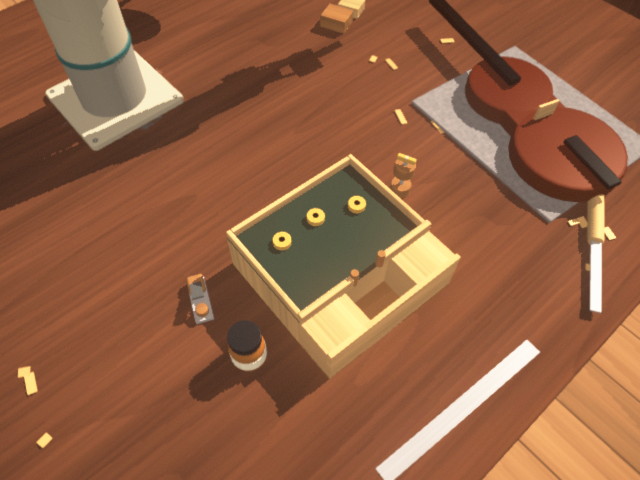

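View pics/wrist0.png

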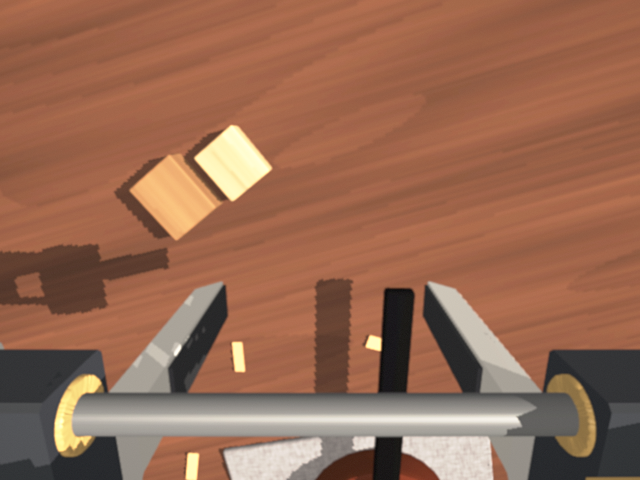

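Run:
```python
import cv2
im=cv2.imread("pics/top0.png")
c=im[130:320,150:450]
cv2.imwrite("pics/topcrop.png",cv2.resize(c[:, :200],None,fx=4,fy=3.15*4/4,interpolation=cv2.INTER_CUBIC)) if 0 else None
cv2.imwrite("pics/cropL.png",cv2.resize(im[135:315,200:390],None,fx=3.2,fy=3.2,interpolation=cv2.INTER_CUBIC))
im=cv2.imread("pics/scene0.png")
cv2.imwrite("pics/cropS.png",cv2.resize(im[150:380,220:470],None,fx=2.6,fy=2.6,interpolation=cv2.INTER_CUBIC))
```

```text
(no output)
```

View pics/cropL.png

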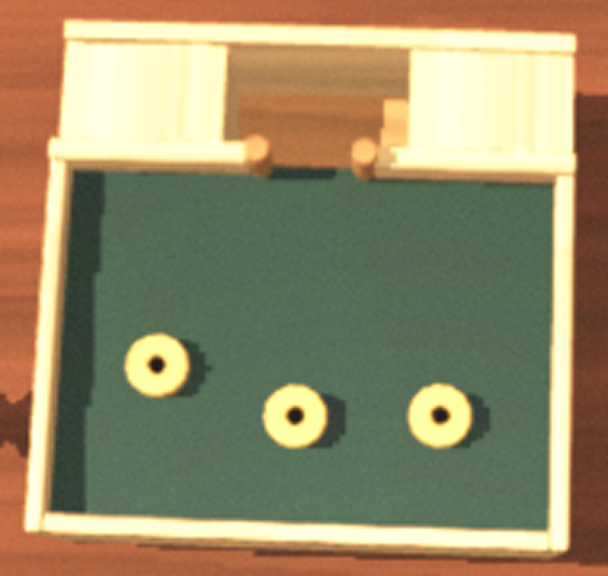

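View pics/cropS.png

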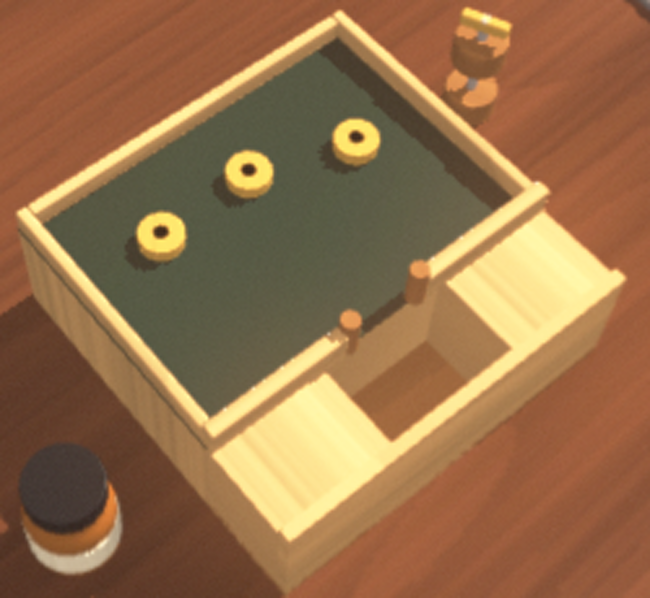

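```bash
cat > h.py <<'E'
import numpy as np, cv2
from workcell import arm, imaging
def proj(n,P):
    p=imaging.camera_params(n); M=p["world_to_cam"]
    r,_=cv2.Rodrigues(M[:3,:3]); return cv2.projectPoints(np.float64(P).reshape(-1,3),r,M[:3,3],p["K"],p["dist"])[0].reshape(-1,2)
def ray(n,uv,z,P=None):
    p=imaging.camera_params(n) if P is None else P; M=p["world_to_cam"]
    d=cv2.undistortPoints(np.float64(uv).reshape(-1,1,2),p["K"],p["dist"]).reshape(-1,2)
    d=np.c_[d,np.ones(len(d))]@M[:3,:3]; c=-M[:3,:3].T@M[:3,3]
    return c+d*((z-c[2])/d[:,2])[:,None]
def un(c,s,o): return (np.float64(c)+.5)/s-.5+np.float64(o)
E
cat > fit.py <<'E'
from h import *
from scipy.optimize import least_squares
T=np.array([[-93,123,96],[-93,-123,96],[153,123,86],[153,-123,86],[85,25,110],[85,-25,110]])/1e3
ut=un([[26,530],[568,551],[66,21],[576,36],[258,143],[364,148]],3.2,(200,135))
us=un([[338,13],[20,213],[622,277],[290,537],[419,268],[350,318]],2.6,(220,150))
def W(v,T): c,s=np.cos(v[2]),np.sin(v[2]); return np.c_[v[0]+c*T[:,0]-s*T[:,1],v[1]+s*T[:,0]+c*T[:,1],T[:,2]]
for names in (("top",),("scene",),("top","scene")):
    f=lambda v:np.concatenate([(proj(n,W(v,T))-(ut if n=="top" else us)).ravel() for n in names])
    r=least_squares(f,[.55,0,0]); print(names,r.x,np.round(r.fun,1))
v=r.x
wt=ray("top",un([[157,365],[295,415],[440,415]],3.2,(200,135)),.09)
ws=ray("scene",un([[356,137],[249,170],[161,232]],2.6,(220,150)),.09)
c,s=np.cos(v[2]),np.sin(v[2]);
for w in (wt,ws):
    print(w); print(((w[:,:2]-v[:2])@np.array([[c,-s],[s,c]]))*1e3)
E
python3 fit.py
```

```text
('top',) [ 0.57119963  0.06628629 -0.04630762] [-0.6 -0.2  0.5 -0.3  0.2 -0.5 -0.1 -0.5 -0.5  1.   0.5  0.5]
('scene',) [ 0.56962004  0.06781816 -0.0421912 ] [ 0.5 -2.2 -2.6 -0.6  1.4  0.1  0.   1.3  0.4 -0.1  0.3  0.1]
('top', 'scene') [ 0.5704813   0.06696236 -0.04429285] [-1.   0.4  0.2  0.  -0.5  0.1 -0.7 -0.2 -1.1  1.5 -0.1  0.9  0.7 -1.6
 -2.7 -0.1  1.4  1.  -0.3  2.2  0.3  0.8  0.2  0.9]
[[0.55942157 0.13449804 0.09      ]
 [0.53564968 0.07089738 0.09      ]
 [0.53494109 0.00472085 0.09      ]]
[[-14.03925157  66.97973541]
 [-34.97169165   2.3888808 ]
 [-32.74940326 -63.75412136]]
[[0.55909207 0.13565143 0.09      ]
 [0.53516154 0.07185466 0.09      ]
 [0.53451232 0.00559826 0.09      ]]
[[-14.4195043   68.11740674]
 [-35.50174688   3.32360087]
 [-33.21660458 -62.89656106]]
```

```bash
cat > go.py <<'E'
# usage: go.py x y z phi [x y z phi ...]  tray mm, z = world mm, phi tray deg (push direction = tool -z)
import sys; from h import *
from scipy.spatial.transform import Rotation as Ro
TX,TY,TA=.5708,.0667,-.0455
def where():
    s=arm.read_state(); r=Ro.from_euler('xyz',s["tcp_rot"]).as_matrix(); p=np.array(s["tool_pos"])
    c,k=np.cos(TA),np.sin(TA); d=p[:2]-[TX,TY]
    yaw=np.degrees(np.arctan2(r[1,0],r[0,0]))
    print("clk %.2f tray x %.1f y %.1f z %.1f phi %.1f gap %.3f F %s q7 %.2f"%(s["clock"],1e3*(c*d[0]+k*d[1]),1e3*(-k*d[0]+c*d[1]),1e3*p[2],yaw-90-np.degrees(TA),s["finger_gap"],np.round(s["force"],1),s["q"][6]))
    return p,r,yaw
if __name__=="__main__":
    p,r,yaw=where(); a=np.array(sys.argv[1:],float).reshape(-1,4)
    for x,y,z,f in a:
        c,k=np.cos(TA),np.sin(TA); x/=1e3;y/=1e3
        t=np.array([TX+c*x-k*y,TY+k*x+c*y,z/1e3]); d=r.T@(t-p)*1e3
        print(np.round(d,1), "turn %.1f"%(-(f+90+np.degrees(TA)-yaw)))
E
python3 go.py -64 2.7 170 0 -64 2.7 84 0
```

```text
clk 0.15 tray x -419.6 y 539.9 z 204.8 phi -13.1 gap 1.003 F [ 0.6 -0.6 -0.1] q7 -0.02
[-442.3   35.4 -468.4] turn -13.1
[-442.2  121.4 -468.4] turn -13.1
```

{"api": "send_rows", "payload": {
  "rows": [
    [10,-28,0,-30,0],
    [10,-60,0,-63,0],
    [10,-92,0,-97,0],
    [10,-124,0,-131,0],
    [10,-156,0,-165,-3],
    [10,-188,0,-199,-6],
    [10,-220,0,-233,-10],
    [10,-252,0,-267,-13]
  ],
  "newtons": 20
}}

```text
clock: 0.95
tool_pos: [0.3656, 0.3089, 0.2055]
tcp_rot: [-1.571, 0.0, 1.526]
force: [1.0, 0.3, 0.2]
finger_gap: 0.359
```

```bash
python3 go.py -64 2.7 170 0
```

```text
clk 0.95 tray x -216.0 y 232.6 z 205.5 phi 0.0 gap 0.359 F [1.  0.3 0.2] q7 0.76
[-230.    35.5 -151.9] turn 0.0
```

{"api": "send_rows", "payload": {
  "rows": [
    [10,-36,0,-24,0],
    [10,-74,0,-49,0],
    [10,-112,0,-74,0],
    [10,-150,0,-99,0],
    [10,-188,5,-124,0],
    [10,-218,15,-144,0],
    [10,-230,35,-152,0],
    [10,-230,55,-152,0]
  ]
}}

```text
clock: 1.75
tool_pos: [0.5074, 0.0704, 0.15]
tcp_rot: [-1.573, 0.001, 1.518]
force: [0.0, 0.3, -0.1]
finger_gap: 0.097
```

```bash
python3 go.py -64 2.7 84 0
python3 - <<'E'
from h import *
for n in ("scene","wrist","top"):
    im=imaging.capture(n); 
    if n=="scene": im=cv2.resize(im[80:340,200:480],None,fx=2.3,fy=2.3,interpolation=cv2.INTER_CUBIC)
    cv2.imwrite(f"pics/{n}1.png",im[:,:,::-1])
E
```

```text
clk 1.75 tray x -63.5 y 0.8 z 150.0 phi -0.4 gap 0.097 F [ 0.   0.3 -0.1] q7 1.35
[ 2.  65.9  0.6] turn -0.4
```

View pics/scene1.png

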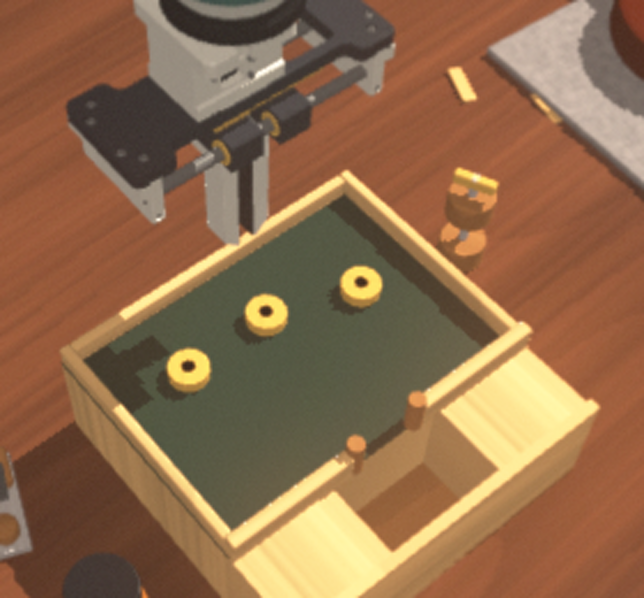

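View pics/wrist1.png

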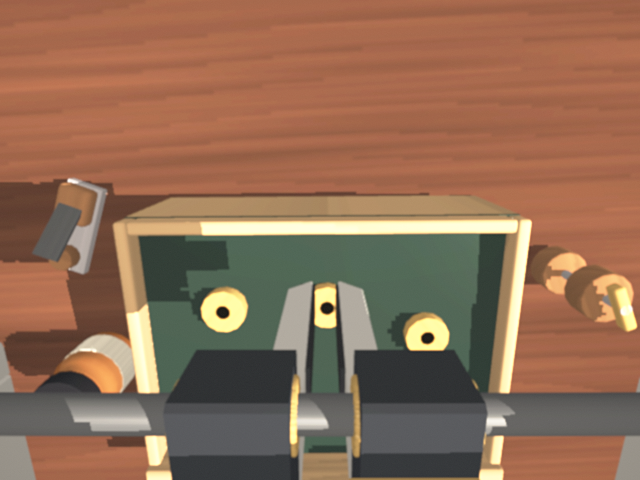

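View pics/top1.png

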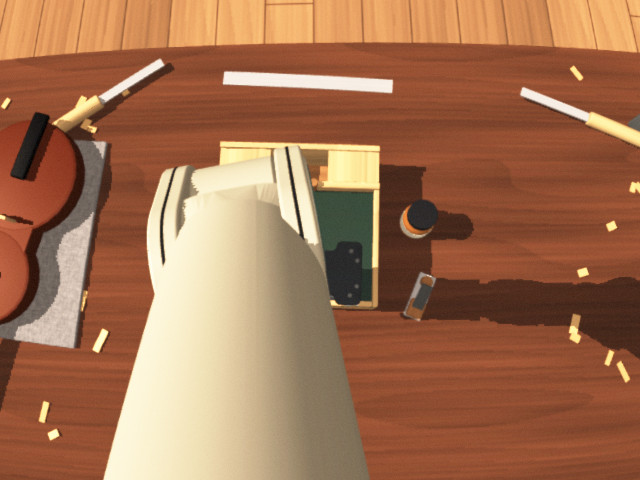

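{"api": "send_rows", "payload": {
  "rows": [
    [10,1,20,0,0],
    [10,1,40,0,0],
    [10,1,58,0,0],
    [10,1,65,0,0],
    [10,1,65,0,0]
  ]
}}

```text
clock: 2.4
tool_pos: [0.5056, 0.0752, 0.0855]
tcp_rot: [-1.57, -0.0, 1.524]
force: [0.5, 0.6, -0.7]
finger_gap: 0.101
```

```bash
python3 go.py -64 2.7 84 0 73 0 84 0
python3 - <<'E'
from h import *
for n in ("scene","wrist"):
    im=imaging.capture(n); 
    if n=="scene": im=cv2.resize(im[130:340,220:470],None,fx=2.6,fy=2.6,interpolation=cv2.INTER_CUBIC)
    cv2.imwrite(f"pics/{n}2.png",im[:,:,::-1])
E
```

```text
clk 2.40 tray x -65.5 y 5.5 z 85.5 phi -0.1 gap 0.101 F [ 0.5  0.6 -0.7] q7 1.35
[-2.8  1.5 -1.5] turn -0.1
[  -5.3    1.4 -138.5] turn -0.1
```

View pics/scene2.png

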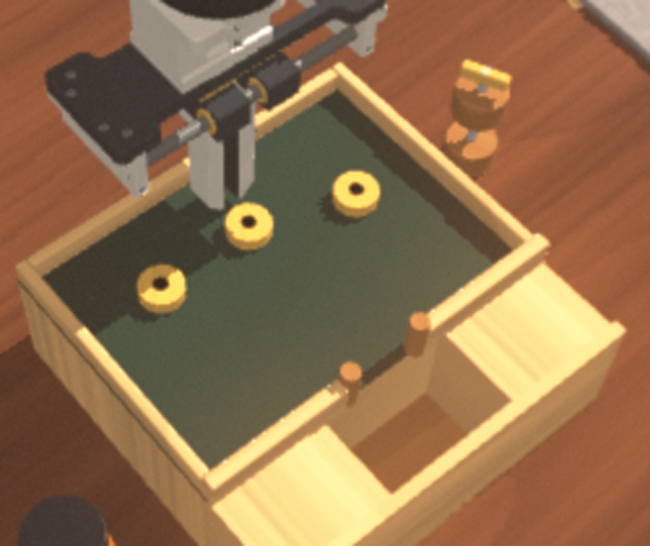

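View pics/wrist2.png

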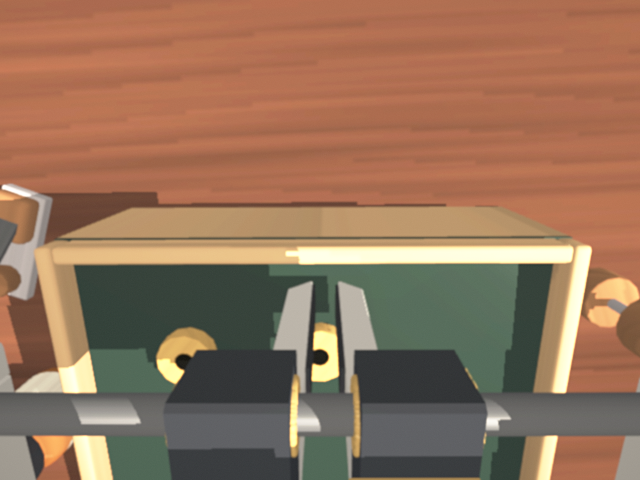

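```bash
python3 go.py -64 2.5 84 0 72 0 84 0
```

```text
clk 2.50 tray x -64.7 y 5.4 z 86.4 phi -0.1 gap 0.098 F [ 0.6 -0.1  0.4] q7 1.35
[-2.9  2.4 -0.7] turn -0.1
[  -5.1    2.6 -136.7] turn -0.1
```

{"api": "send_rows", "payload": {
  "rows": [
    [10,-3,2,0,0],
    [10,-3,2,-4,0],
    [10,-3,2,-12,0],
    [10,-3,2,-20,0],
    [10,-3,2,-28,0],
    [10,-3,2,-37,0],
    [10,-4,2,-46,0],
    [10,-4,2,-55,0]
  ]
}}

```text
clock: 3.3
tool_pos: [0.5613, 0.0677, 0.0834]
tcp_rot: [-1.571, 0.0, 1.523]
force: [-0.0, -0.5, -0.4]
finger_gap: 0.104
```

```bash
python3 go.py 72 0 84 0
python3 - <<'E'
from h import *
for n in ("scene","wrist"):
    im=imaging.capture(n); 
    if n=="scene": im=cv2.resize(im[130:340,220:470],None,fx=2.6,fy=2.6,interpolation=cv2.INTER_CUBIC)
    cv2.imwrite(f"pics/{n}3.png",im[:,:,::-1])
E
```

```text
clk 3.30 tray x -9.5 y 0.6 z 83.4 phi -0.2 gap 0.104 F [-0.  -0.5 -0.4] q7 1.37
[ -0.4  -0.7 -81.5] turn -0.2
```

View pics/scene3.png

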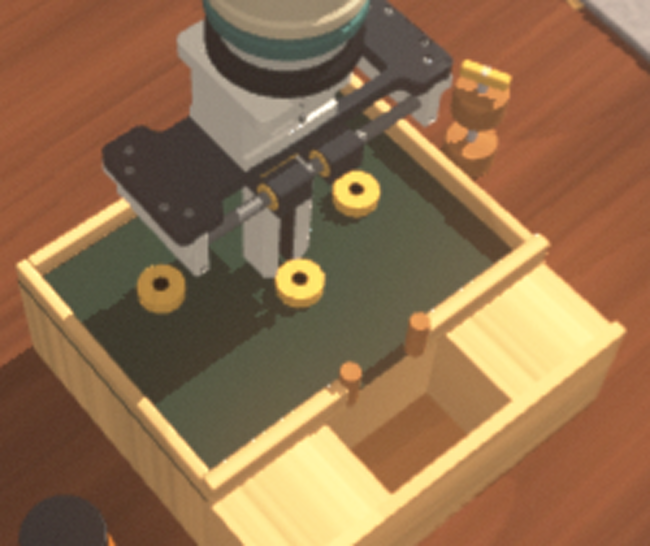

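View pics/wrist3.png

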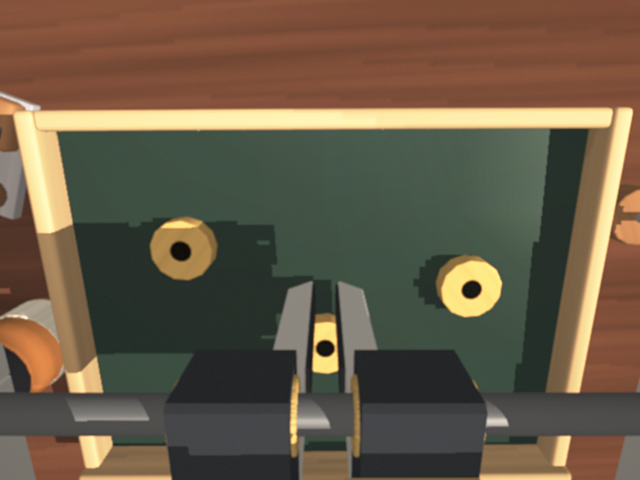

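```bash
cat > w.py <<'E'
# w.py px py [ox oy scale] -> tray coords of washer top
import sys; from h import *; import go
a=list(map(float,sys.argv[1:]))
s,ox,oy=2.6,220,130
for u,v in np.array(a).reshape(-1,2):
    w=ray("scene",un([[u,v]],s,(ox,oy)),.09)[0]; d=w[:2]-[go.TX,go.TY]; c,k=np.cos(go.TA),np.sin(go.TA)
    print("washer tray",np.round(1e3*np.array([c*d[0]+k*d[1],-k*d[0]+c*d[1]]),1))
E
python3 w.py 300 280
```

```text
washer tray [13.8  0.9]
```

{"api": "send_rows", "payload": {
  "rows": [
    [10,0,0,-8,0],
    [10,0,0,-18,0],
    [10,0,0,-28,0],
    [10,0,0,-38,0],
    [10,0,0,-48,0],
    [10,0,0,-58,0],
    [10,0,0,-66,0],
    [10,0,0,-73,0]
  ]
}}

```text
clock: 4.2
tool_pos: [0.6341, 0.0644, 0.0834]
tcp_rot: [-1.571, 0.0, 1.523]
force: [-0.9, -0.3, 1.8]
finger_gap: 0.099
```

```bash
cat > cap.py <<'E'
import sys; from h import *
im=imaging.capture("scene"); im=cv2.resize(im[130:360,220:470],None,fx=2.6,fy=2.6,interpolation=cv2.INTER_CUBIC)
cv2.imwrite(f"pics/{sys.argv[1]}.png",im[:,:,::-1])
E
python3 go.py 72 0 84 0; python3 cap.py s4
```

```text
clk 4.20 tray x 63.3 y 0.6 z 83.4 phi -0.1 gap 0.099 F [-0.9 -0.3  1.8] q7 1.39
[-0.6 -0.6 -8.7] turn -0.1
```

View pics/s4.png

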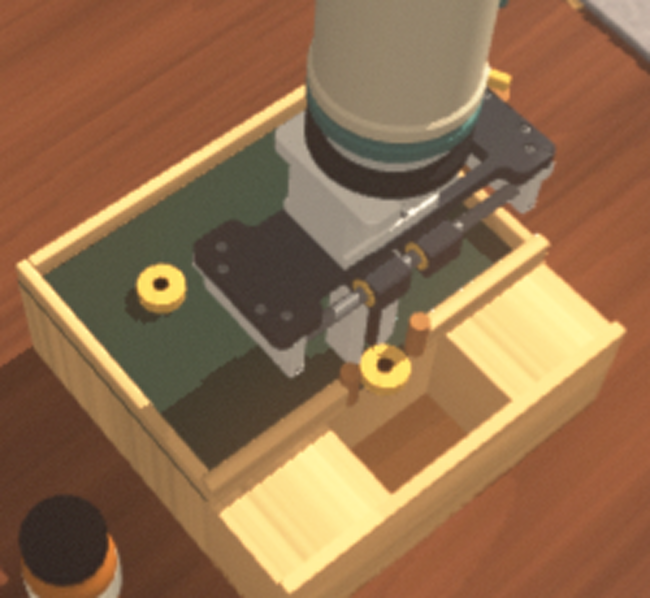

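{"api": "send_rows", "payload": {
  "rows": [
    [10,0,0,-3,0],
    [10,0,0,-6,0],
    [10,0,0,-8,0],
    [10,0,0,-8,0]
  ]
}}

```text
clock: 4.65
tool_pos: [0.6416, 0.0641, 0.0835]
tcp_rot: [-1.571, -0.0, 1.523]
force: [0.5, -0.8, -0.4]
finger_gap: 0.101
```

```bash
python3 go.py 72 0 84 0; python3 cap.py s5
```

```text
clk 4.65 tray x 70.9 y 0.6 z 83.5 phi -0.1 gap 0.101 F [ 0.5 -0.8 -0.4] q7 1.40
[-0.6 -0.5 -1.1] turn -0.1
```

View pics/s5.png

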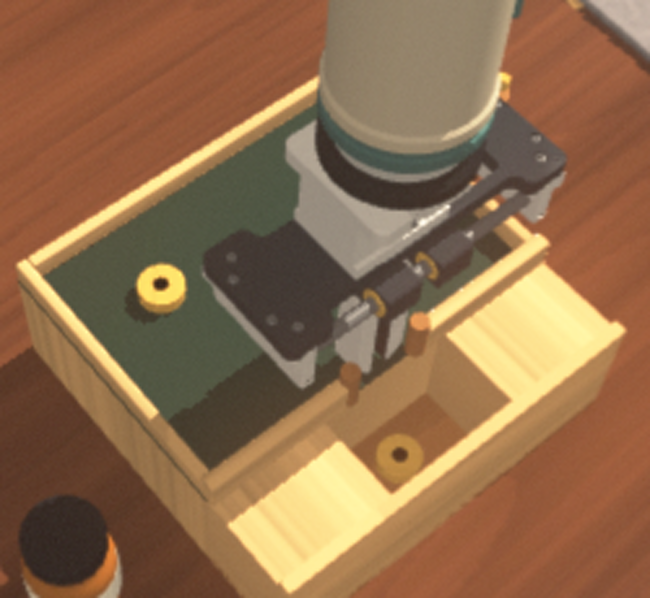

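```bash
python3 go.py 50 0.6 110 0 -33 91 110 -51 -33 91 84 -51
```

```text
clk 4.70 tray x 70.7 y 0.6 z 83.5 phi -0.1 gap 0.098 F [0.3 0.5 0.2] q7 1.40
[ -0.1 -26.5  20.7] turn -0.1
[ 90.1 -26.5 103.9] turn 50.9
[ 90.1  -0.5 103.9] turn 50.9
```

{"api": "send_rows", "payload": {
  "rows": [
    [10,0,-10,8,0],
    [10,0,-26,21,8],
    [10,15,-26,36,16],
    [10,35,-26,55,24],
    [10,55,-26,73,32],
    [10,75,-26,91,40],
    [10,90,-26,104,48],
    [10,90,-26,104,51]
  ]
}}

```text
clock: 5.5
tool_pos: [0.5389, 0.1628, 0.1101]
tcp_rot: [-1.568, 0.0, 0.634]
force: [0.3, 0.9, 0.3]
finger_gap: 0.099
```

```bash
python3 go.py -33 91 84 -51.3; python3 cap.py s6;python3 - <<'E'
from h import *
im=imaging.capture("wrist");cv2.imwrite("pics/w6.png",im[:,:,::-1])
E
```

```text
clk 5.50 tray x -36.3 y 94.5 z 110.1 phi -51.1 gap 0.099 F [0.3 0.9 0.3] q7 0.56
[ 0.3 26.  -4.9] turn 0.2
```

View pics/s6.png

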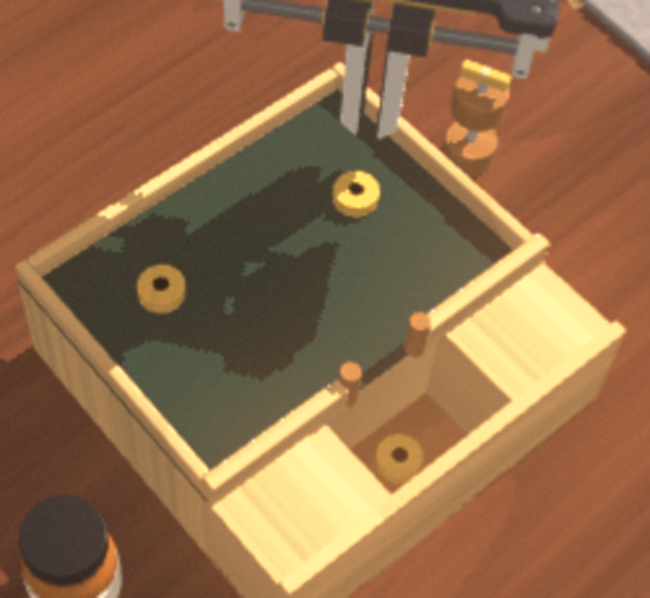

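View pics/w6.png

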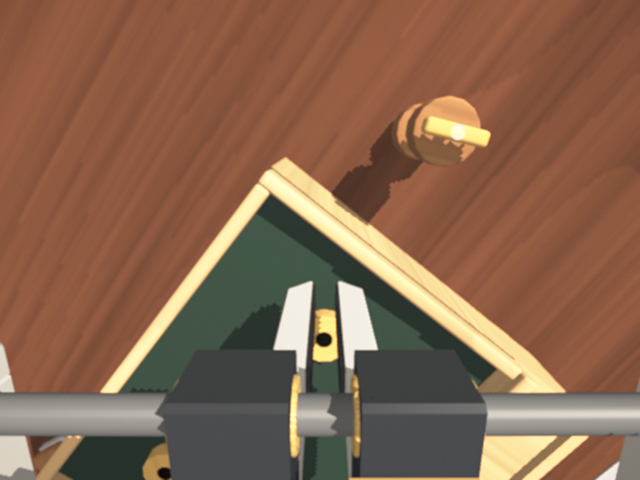

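```bash
python3 go.py -33 91 84 -51.3
```

```text
clk 5.60 tray x -34.0 y 91.8 z 110.2 phi -51.0 gap 0.099 F [-0.4 -0.9  0. ] q7 0.56
[ 0.2 26.2 -1.3] turn 0.3
```

{"api": "send_rows", "payload": {
  "rows": [
    [10,0,14,0,0],
    [10,0,26,0,0],
    [10,0,26,0,0],
    [10,0,26,-5,0],
    [10,0,26,-12,0],
    [10,0,26,-20,0],
    [10,0,26,-29,0],
    [10,0,26,-38,0]
  ]
}}

```text
clock: 6.4
tool_pos: [0.5651, 0.1274, 0.0837]
tcp_rot: [-1.571, -0.0, 0.632]
force: [0.2, 1.1, 0.2]
finger_gap: 0.098
```

```bash
python3 go.py 26.3 17.2 84 -51.3; python3 cap.py s7
```

```text
clk 6.40 tray x -8.5 y 60.4 z 83.7 phi -51.2 gap 0.098 F [0.2 1.1 0.2] q7 0.63
[  0.   -0.3 -55.5] turn 0.1
```

View pics/s7.png

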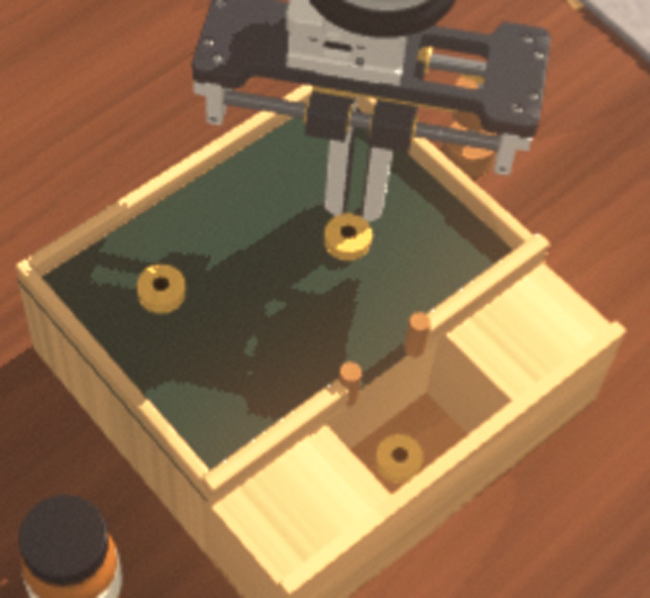

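Washer A (348,235) is cradled between the fingertips and moving toward the middle.

{"api": "send_rows", "payload": {
  "rows": [
    [10,0,0,-7,0],
    [10,0,0,-15,0],
    [10,0,0,-23,0],
    [10,0,0,-31,0],
    [10,0,0,-39,0],
    [10,0,0,-47,0],
    [10,0,0,-53,0],
    [10,0,0,-55,0]
  ]
}}

```text
clock: 7.25
tool_pos: [0.5974, 0.0829, 0.0834]
tcp_rot: [-1.571, -0.0, 0.632]
force: [-0.5, 0.3, 0.4]
finger_gap: 0.099
```

```bash
python3 go.py 26.3 17.2 84 -51.3; python3 cap.py s8
```

```text
clk 7.25 tray x 25.9 y 17.4 z 83.4 phi -51.2 gap 0.099 F [-0.5  0.3  0.4] q7 0.70
[ 0.2 -0.6 -0.4] turn 0.1
```

View pics/s8.png

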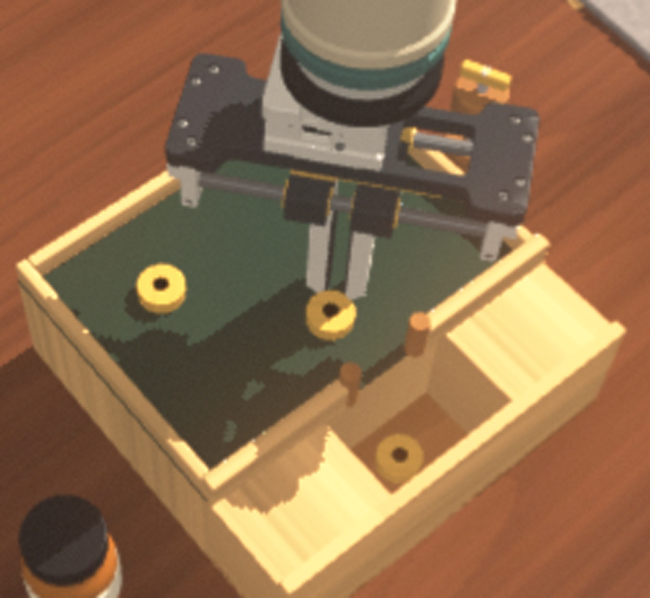

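```bash
python3 w.py 330 312;  python3 go.py 20 26 84 -51  10 0 110 0 10 0 84 0
```

```text
washer tray [40.7  0.3]
clk 7.30 tray x 25.8 y 17.5 z 83.4 phi -51.2 gap 0.103 F [ 0.4 -0.1  0.6] q7 0.70
[ 0.8 -0.6 10.2] turn -0.2
[-23.3 -26.6  -3.8] turn -51.2
[-23.3  -0.6  -3.8] turn -51.2
```

{"api": "send_rows", "payload": {
  "rows": [
    [10,0,0,8,0],
    [10,0,-20,8,-8],
    [10,-6,-26,6,-16],
    [10,-12,-26,3,-24],
    [10,-18,-26,0,-32],
    [10,-23,-26,-4,-40],
    [10,-23,-26,-4,-48],
    [10,-23,-26,-4,-51]
  ]
}}

```text
clock: 8.1
tool_pos: [0.5801, 0.0677, 0.1095]
tcp_rot: [-1.57, -0.0, 1.527]
force: [-0.1, 0.4, 0.1]
finger_gap: 0.1
```

{"api": "send_rows", "payload": {
  "rows": [
    [10,0,0,0,0],
    [10,0,13,0,0],
    [10,0,26,0,0],
    [10,0,26,0,0]
  ]
}}

```text
clock: 8.5
tool_pos: [0.5793, 0.0673, 0.0812]
tcp_rot: [-1.568, 0.001, 1.523]
force: [-0.5, 0.3, 0.3]
finger_gap: 0.097
```

```bash
python3 go.py 71 0 84 0; python3 cap.py s9
```

```text
clk 8.50 tray x 8.5 y 1.0 z 81.2 phi -0.1 gap 0.097 F [-0.5  0.3  0.3] q7 1.37
[ -0.9  -3.  -62.5] turn -0.1
```

View pics/s9.png

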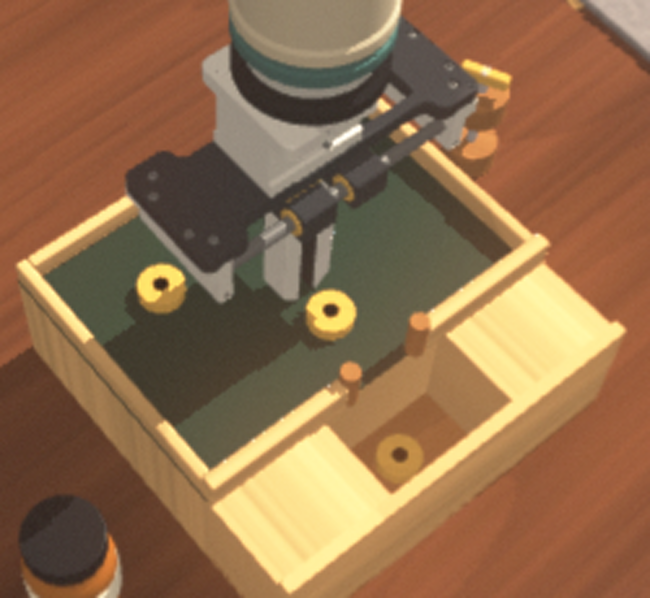

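{"api": "send_rows", "payload": {
  "rows": [
    [10,0,-1,-4,0],
    [10,0,-1,-11,0],
    [10,0,-1,-19,0],
    [10,0,-1,-28,0],
    [10,0,-1,-37,0],
    [10,0,-1,-46,0],
    [10,0,-1,-52,0],
    [10,0,-1,-55,0]
  ]
}}

```text
clock: 9.35
tool_pos: [0.6363, 0.0644, 0.0844]
tcp_rot: [-1.571, -0.0, 1.523]
force: [-2.0, -0.6, 1.3]
finger_gap: 0.102
```

```bash
python3 go.py 71 0 84 0; python3 cap.py s10
```

```text
clk 9.35 tray x 65.5 y 0.7 z 84.4 phi -0.2 gap 0.102 F [-2.  -0.6  1.3] q7 1.39
[-0.7  0.4 -5.5] turn -0.2
```

View pics/s10.png

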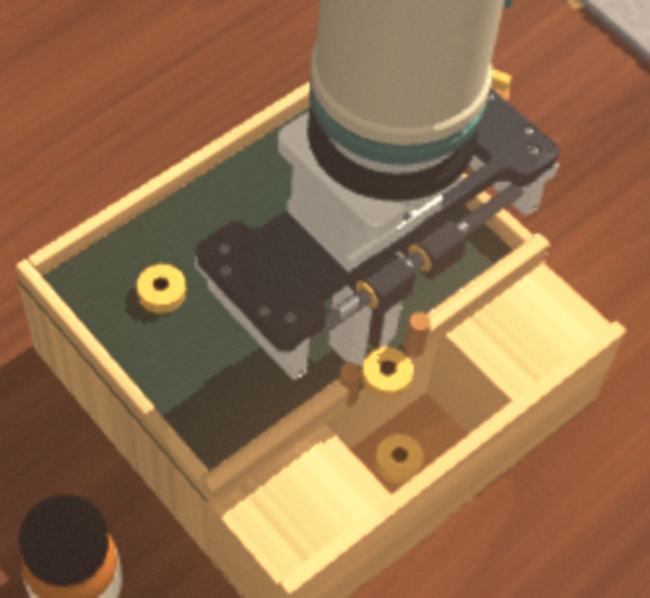

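{"api": "send_rows", "payload": {
  "rows": [
    [10,0,0,-3,0],
    [10,0,0,-6,0],
    [10,0,0,-7,0],
    [10,0,0,-7,0]
  ]
}}

```text
clock: 9.8
tool_pos: [0.6428, 0.0642, 0.0845]
tcp_rot: [-1.571, -0.0, 1.523]
force: [-0.7, -0.1, -0.3]
finger_gap: 0.095
```

```bash
python3 cap.py s11;python3 w.py 161 285; python3 go.py 50 0 110 0 -52 -86 110 51
```

```text
washer tray [-32.9 -63.1]
clk 9.85 tray x 71.8 y 0.8 z 84.5 phi -0.1 gap 0.100 F [-0.8  1.  -0.6] q7 1.39
[ -0.8 -25.5  21.8] turn -0.1
[-87.1 -25.5 123.6] turn -51.1
```

View pics/s11.png

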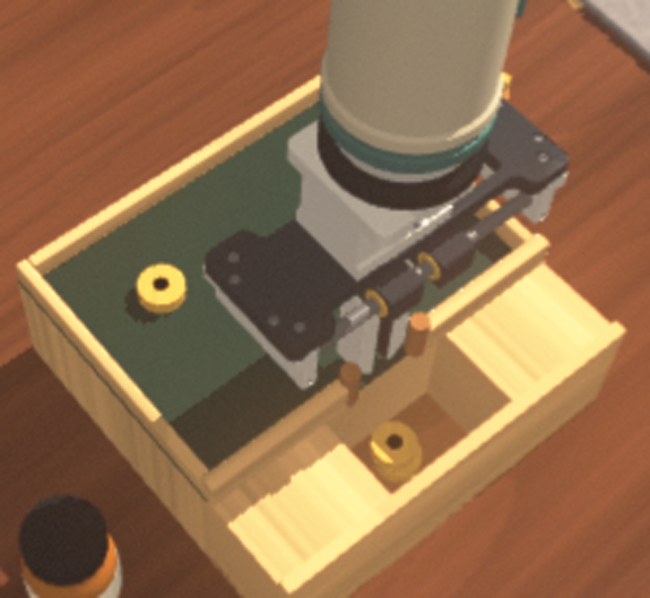

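```bash
python3 go.py -55.7 -82.8 110 40.9
```

```text
clk 9.85 tray x 71.8 y 0.8 z 84.5 phi -0.1 gap 0.100 F [-0.8  1.  -0.6] q7 1.39
[-83.9 -25.5 127.3] turn -41.0
```

{"api": "send_rows", "payload": {
  "rows": [
    [10,0,-10,8,0],
    [10,0,-26,21,0],
    [10,-15,-26,42,-8],
    [10,-32,-26,64,-16],
    [10,-50,-26,86,-24],
    [10,-68,-26,107,-32],
    [10,-84,-26,127,-40],
    [10,-84,-26,127,-41]
  ]
}}

```text
clock: 10.65
tool_pos: [0.5079, -0.0165, 0.1111]
tcp_rot: [-1.567, -0.001, 2.238]
force: [1.0, -0.2, -0.2]
finger_gap: 0.096
```

{"api": "send_rows", "payload": {
  "rows": [
    [10,0,0,0,0],
    [10,0,0,0,0]
  ]
}}

```text
clock: 10.85
tool_pos: [0.5129, -0.0129, 0.111]
tcp_rot: [-1.573, 0.001, 2.238]
force: [0.4, -0.8, -0.4]
finger_gap: 0.102
```

```bash
python3 go.py  -55.7 -82.8 84 40.9 ; python3 cap.py s12
python3 - <<'E'
from h import *
im=imaging.capture("wrist");cv2.imwrite("pics/w12.png",im[:,:,::-1])
E
```

```text
clk 10.85 tray x -54.3 y -82.1 z 111.0 phi 40.8 gap 0.102 F [ 0.4 -0.8 -0.4] q7 2.02
[ 0.4 27.   1.6] turn -0.1
```

View pics/s12.png

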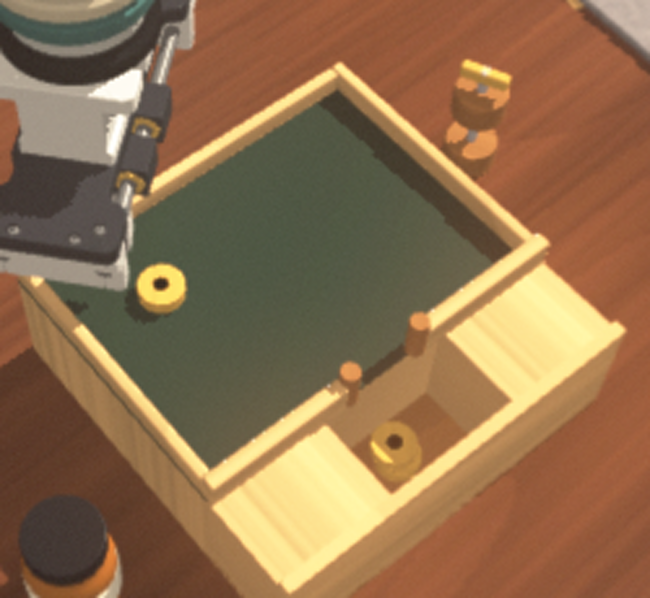

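View pics/w12.png

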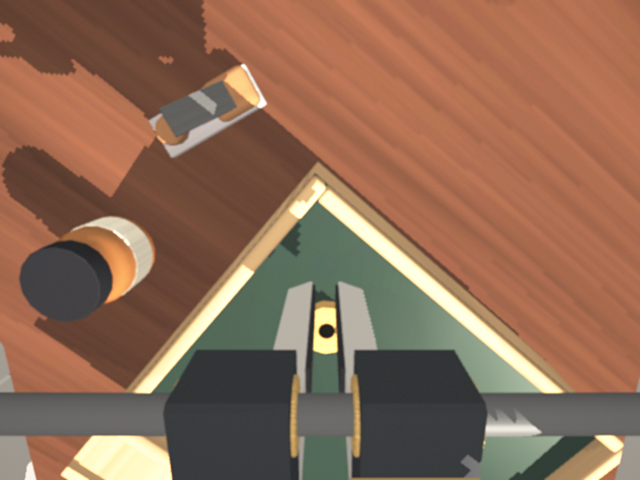

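{"api": "send_rows", "payload": {
  "rows": [
    [10,0,14,2,0],
    [10,0,26,2,0],
    [10,0,26,0,0],
    [10,0,26,-6,0],
    [10,0,26,-13,0],
    [10,0,26,-21,0],
    [10,0,26,-30,0],
    [10,0,26,-39,0]
  ]
}}

```text
clock: 11.75
tool_pos: [0.5433, 0.0112, 0.0847]
tcp_rot: [-1.571, 0.0, 2.239]
force: [-0.5, 0.3, 1.3]
finger_gap: 0.1
```

```bash
python3 go.py  23.4 -14.4 84 40.9 ; python3 cap.py s13
```

```text
clk 11.75 tray x -25.0 y -56.7 z 84.7 phi 40.9 gap 0.100 F [-0.5  0.3  1.3] q7 1.97
[  0.3   0.7 -64.2] turn -0.0
```

View pics/s13.png

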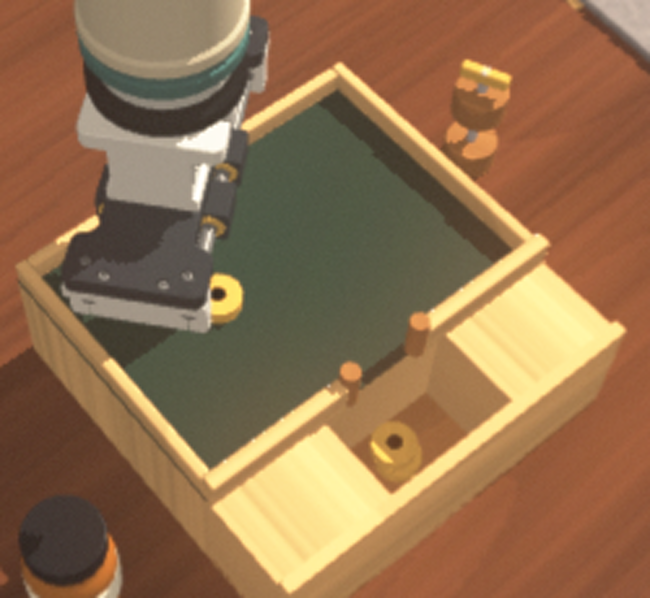

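Washer C (219,297) moves with the fingers.

{"api": "send_rows", "payload": {
  "rows": [
    [10,0,0,-8,0],
    [10,0,0,-17,0],
    [10,0,0,-26,0],
    [10,0,0,-35,0],
    [10,0,0,-44,0],
    [10,0,0,-53,0],
    [10,0,0,-60,0],
    [10,0,0,-64,0]
  ]
}}

```text
clock: 12.6
tool_pos: [0.5933, 0.0508, 0.0844]
tcp_rot: [-1.571, -0.0, 2.239]
force: [-0.3, -1.3, 0.5]
finger_gap: 0.097
```

```bash
python3 go.py  23.4 -14.4 84 40.9 10 0 110 0 ; python3 cap.py s14
```

```text
clk 12.60 tray x 23.2 y -14.8 z 84.4 phi 40.9 gap 0.097 F [-0.3 -1.3  0.5] q7 1.93
[ 0.2  0.4 -0.5] turn -0.0
[ 19.8 -25.6   0.2] turn 40.9
```

View pics/s14.png

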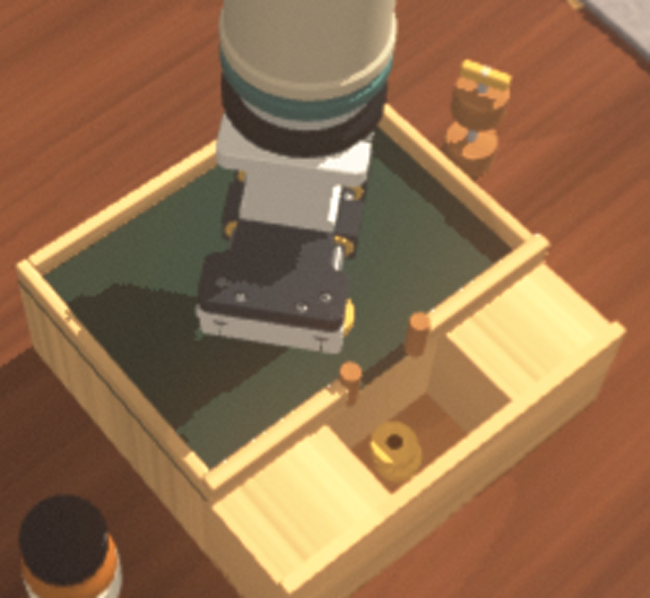

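{"api": "send_rows", "payload": {
  "rows": [
    [10,0,0,8,0],
    [10,0,-20,8,8],
    [10,6,-26,6,16],
    [10,12,-26,3,24],
    [10,20,-26,0,32],
    [10,20,-26,0,40],
    [10,20,-26,0,41],
    [10,20,-26,0,41]
  ]
}}

```text
clock: 13.45
tool_pos: [0.5799, 0.0652, 0.1105]
tcp_rot: [-1.571, 0.001, 1.525]
force: [0.7, 0.1, 0.3]
finger_gap: 0.105
```

```bash
python3 go.py  10 0 84 0; python3 cap.py s15
```

```text
clk 13.45 tray x 9.1 y -1.0 z 110.5 phi -0.0 gap 0.105 F [0.7 0.1 0.3] q7 1.38
[ 1.1 26.5 -0.9] turn -0.0
```

View pics/s15.png

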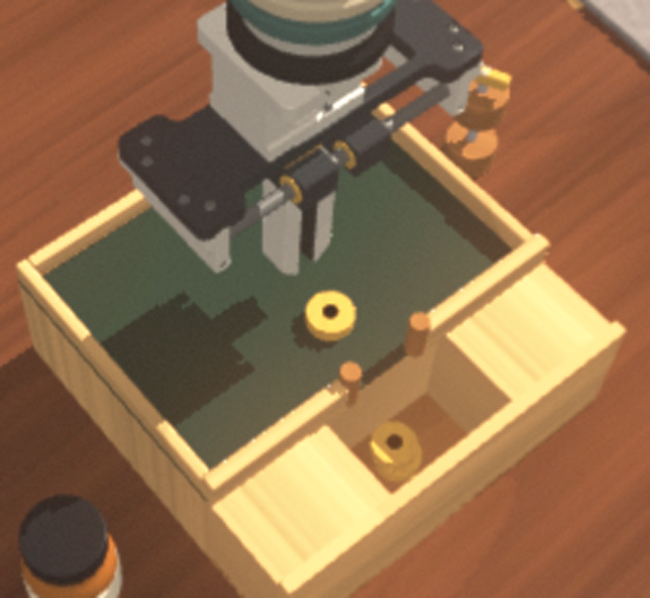

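{"api": "send_rows", "payload": {
  "rows": [
    [10,1,14,0,0],
    [10,1,26,0,0],
    [10,1,26,0,0],
    [10,1,26,-5,0],
    [10,1,26,-12,0],
    [10,1,26,-20,0],
    [10,1,26,-28,0],
    [10,1,26,-36,0]
  ]
}}

```text
clock: 14.3
tool_pos: [0.6173, 0.0651, 0.0847]
tcp_rot: [-1.571, -0.0, 1.523]
force: [-0.0, 0.1, 0.1]
finger_gap: 0.1
```

```bash
python3 go.py  72 0 84 0; python3 cap.py s16
```

```text
clk 14.30 tray x 46.5 y 0.5 z 84.7 phi -0.1 gap 0.100 F [-0.   0.1  0.1] q7 1.39
[ -0.4   0.7 -25.5] turn -0.1
```

View pics/s16.png

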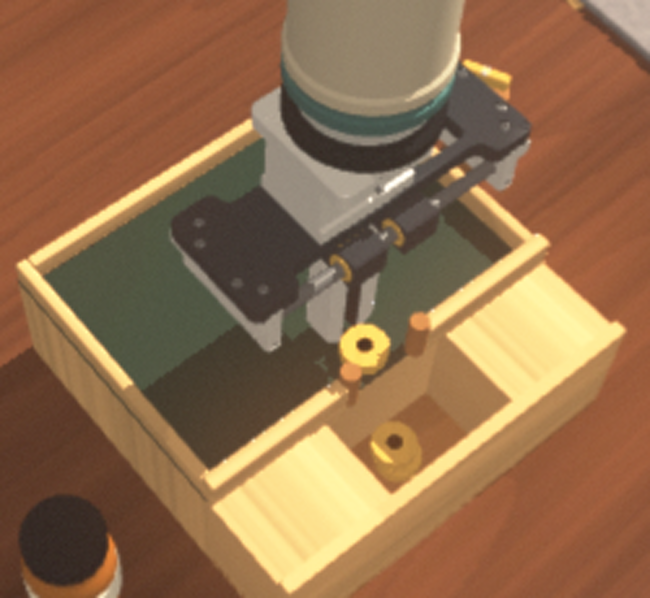

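{"api": "send_rows", "payload": {
  "rows": [
    [10,0,0,-7,0],
    [10,0,0,-14,0],
    [10,0,0,-20,0],
    [10,0,0,-23,0],
    [10,0,0,-25,0],
    [10,0,0,-25,0],
    [10,0,0,-25,0]
  ]
}}

```text
clock: 15.05
tool_pos: [0.6411, 0.0639, 0.0844]
tcp_rot: [-1.571, 0.0, 1.523]
force: [0.1, 0.2, 0.3]
finger_gap: 0.102
```

```bash
python3 go.py  72 0 84 0; python3 cap.py s17
```

```text
clk 15.05 tray x 70.3 y 0.4 z 84.4 phi -0.1 gap 0.102 F [0.1 0.2 0.3] q7 1.39
[-0.4  0.4 -1.7] turn -0.1
```

View pics/s17.png

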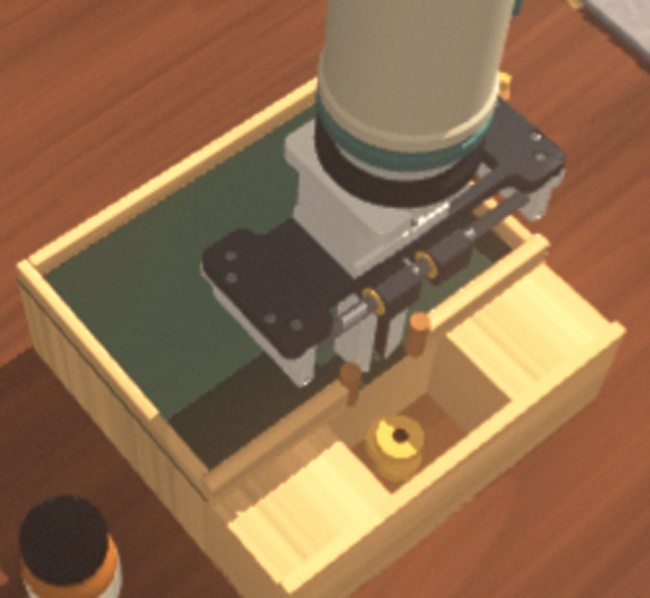

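{"api": "send_rows", "payload": {
  "rows": [
    [10,0,0,10,0],
    [10,0,-15,25,0],
    [10,0,-45,40,0],
    [10,0,-80,60,0],
    [10,0,-110,85,0],
    [10,0,-120,110,0],
    [10,0,-120,120,0],
    [10,0,-120,120,0]
  ]
}}

```text
clock: 15.9
tool_pos: [0.5198, 0.0698, 0.2044]
tcp_rot: [-1.57, -0.0, 1.524]
force: [0.1, 0.2, -0.5]
finger_gap: 0.096
```

Run:
```python
from h import *
im=imaging.capture("scene");cv2.imwrite("pics/s18.png",im[:,:,::-1])
im=imaging.capture("top");cv2.imwrite("pics/t18.png",im[:,:,::-1])
```

```text
(no output)
```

View pics/s18.png

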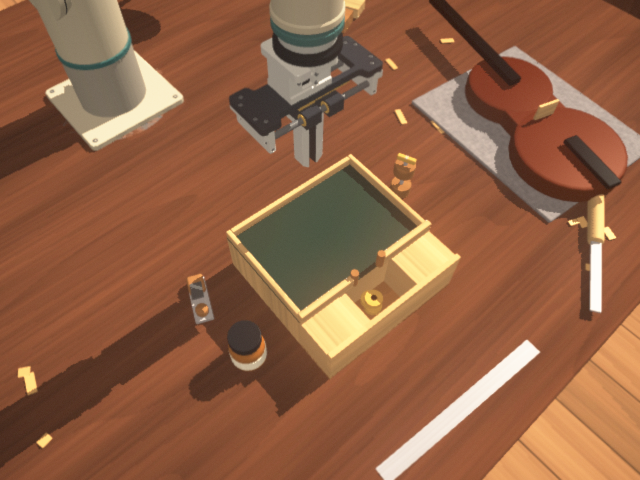

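View pics/t18.png

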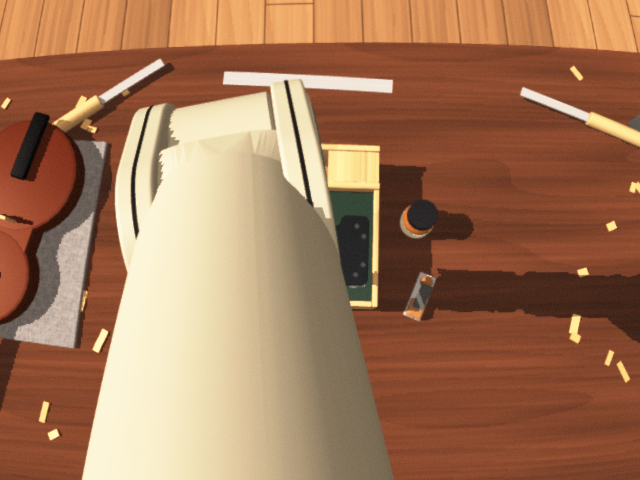

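```bash
python3 -c "
from workcell import arm
print(arm.finish_job())"
```

```text
the job is handed in; nothing more can be done
None
```

All three brass washers are off the pan and in the slot. I pushed them through the gate one at a time with the fingertips, lifted none of them, and handed the job in after about 16 s.

- **Pushing:** The middle washer went straight through. I pushed the two side washers to a spot in front of the gate first, then straight out through it. The wrist force readings at the ends of the moves stayed below about 3 N.
- **Last checks:** The final scene picture shows an empty pan and the washers lying on each other in the slot. Only the top washer is fully visible there. I saw the middle and +y-side washers in the slot right after each drop. The third was at the gate before its last push, and the picture after that push showed another washer on the pile.
- **Bystanders:** The spool clamp, jar and plane look unmoved in the final scene picture. The overhead view also shows the jar and plane in place, but the arm hid the spool clamp and the slot from it. The arm is raised clear of everything.
- **Disagreements:** The two cameras differed by about 1–2 mm on the tray's position. The arm's position reading was also off by a few mm just after quick moves, so I let it settle or corrected for it before pushing.

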